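# Pack three polished mould inserts into the narrow tray

### The job

Pack the three finished steel mould inserts (the rectangular block leaning in the tilted cradle, the stepped block and the round core) into the narrow wooden tray, standing upright side by side in one row, in any order, each flat on the tray's floor with the same end up as now (the block's pocket-marked end up). Lower them in gently rather than dropping them, do not knock any over, and leave the other things on the bench where they are.

Things in the scene. Friction and masses are not known exactly. Their poses are not given: they have to be found in the camera images.
- tray_in (a point): centre of the inner floor of the narrow open wooden tray, 5 mm above the bench. The tray is fixed, 140 (x) by 52 (y) by 28 high outside, walls and floor 5 thick: inside 130 by 42, 23 deep. x runs along the tray's length, y across, z up.
- block: rectangular steel insert, 40 (x) by 34 (y) by 62 (z), about 0.6 kg, with a dark pocket mark on top. Origin at the centre of its underside, z towards its top. It starts leaning 0.52 rad (30 degrees) in the cradle, its top towards the robot; its two y faces (34 apart) are free to grasp.
- step: stepped steel insert standing on the bench, like an upside-down T: foot 44 (x) by 34 (y) by 28 high, and on its middle a riser 26 (x) by 34 (y), up to 62 high. About 0.5 kg. Origin at the centre of its underside, z up.
- core: round steel core, a plain cylinder 36 in diameter and 66 high, standing on the bench, about 0.45 kg. Origin at the centre of its underside, z along its axis.
- cradle_seat (a point): point on the fixed grey tilting cradle (base 90 by 62, yaw as this frame's; z up) where the middle of the block's underside rests, 36 above the bench. Its seat plate is tilted 0.52 rad; a 26 high, 28 wide backrest supports the block's lower face on the robot's side.
- paste: bystander: small round jar, 34 in diameter, 26 high; origin at the centre of its underside
- stone: bystander: reddish abrasive stick 100 (x) by 13 by 7, lying; origin at the centre of its underside
- driver: bystander: screwdriver about 170 long, lying along its x axis, origin at its underside
- collar: bystander: steel ring, 38 outside, 20 inside, 14 high, lying flat; origin at the centre of its underside
- magnet: bystander: dark magnetic block 60 (x) by 80 (y) by 60 high with a knob on the front; origin at the centre of its underside
- oil: bystander: closed bottle 48 in diameter, 120 high; origin at the centre of its underside
There are look-alikes about, which are no part of the job. Leave any orange look-alike of the block alone. Leave any red look-alike of the core alone.

How it is judged:
By the outcome, as a careful person would: the job done as asked, in the order asked, and still so for the second after the job is handed in, with the robot touching nothing.
It also fails if it takes over 64 s, if anything falls off the work surface, if the arm or the gripper's body presses on something with over 40 N, if the wrist force passes 120 N, or if a joint passes its speed limit or range.

### The arm

A 6-joint arm with a two-finger parallel gripper is mounted at the origin on the work surface. World frame = base frame: x ahead of the robot, y to its left, z up, the work surface at z = 0. Lengths are in m, angles in rad, forces in N, time in s.
With the tool pointing down it reaches from about 0.35 to 0.85 m from the base axis. Payload 8.1 kg.
Tool frame: the origin (TCP) lies midway between the tips of the shut fingers; the grasp point (between the pads) lies 19 mm behind it; z points along the fingers, y is the line along which they close (so a half turn about z gives the same grasp; the last joint's range is limited). The gripper opens to 85 mm and grips with 20 to 120 N. Pads are 22 mm wide; open, the fingers measure 114 mm over their backs; the gripper's body (76 mm by 85 mm) begins 54 mm behind the grasp point. The pads swing forward as they close: fully open they stand 13 mm farther back than shut.
Start: joints at [-1.359, 0.13, 1.488, -0, 1.523, -0.085], TCP at [0.175, -0.574, 0.231] pointing down, gripper open.
Joint ranges: [-2.96, 2.96], [-0.89, 2.26], [0.02, 2.5], [-1.34, 4.48], [0, 2.73], [-2.66, 2.66]. Speed limits (rad/s): [2.39, 2.39, 2.79, 3.14, 3.14, 3.14].

### API

Orientations are given as [roll, pitch, yaw] about the fixed x, y, z axes, in that order (R = Rz(yaw) Ry(pitch) Rx(roll)).
In Python, from workcell import env gives the robot as it stands. The module is installed in compiled form; this text tells all that it offers.
- The arm moves only by the tool move_arm, never from a script. Its argument "plan" is a list of rows, each an object with "xyz": the shift along the tool's x, y, z in cm, a list of three; "twist": the turn about the tool's z in rad; "fingers": the finger opening in cm, from 0 to 8.54. In form: [{"xyz": [x, y, z], "twist": twist, "fingers": fingers}, ...]. A call has 1 to 20 rows; each row is the pose to reach, as a shift and turn from the pose commanded when the call began, along the tool's axes at that moment; what a row does not reach only later rows make up. A row lasts 1/10 s, in which the tool goes at most 50 mm and 8.59 degrees, less where a joint would pass 70% of its speed; a pose out of reach is approached as far as the arm can. A call with a gripper value outside its range is refused whole. The fingers move at their own pace and stop on an object; the grip force is fixed at half the most. Time passes only in rows, so rows that repeat a pose let the fingers close. It gives the time, the measured TCP pose, the force, the opening and the grip force at its end, in the units of the state.
- env.observe(): the state, without advancing time (a new reading comes with each control period).
- env.capture(name): name is "scene" or "side" or "wrist"; returns a dict with "pixels" (400x640x3 uint8, blue, green, red), "vertical_fov" (degrees; the focal length in pixels is half the picture's height over the tangent of half this angle, whatever the lens; pixels are square), "cx", "cy" (the principal point, pixels), "distortion" ([k1, k2, p1, p2, k3] as OpenCV has them; the pictures are not rectified), "origin" and "attitude" of the camera in the world. Camera axes: x right, y down, z forward; pixel columns grow to the right and rows downward; lengths in m; the calibration is good to about 2 mm. A picture is of the moment at which its call begins. There is no depth.
- env.close_job(): hands the job in; it is judged then, once.
Trained networks look in the newest picture that a camera, given by its name, has taken for a name from the list of things; names that differ only in an ending like _2 or _b are one class to them, and where a whole thing is asked for, a point or a joint stands for the part that bears it (a point fixed in the world has none). Each returns a list of dicts, best first, with "p" (0 to 1); they miss things now and then, are a little off and sometimes report something else, mostly with a low value. They report only what shows in the picture. A call takes as long as a camera call. They do not tell look-alikes from the thing itself.
- env.spot_in(camera, label): "at" ([x, y, z] in m, in world coordinates, good to about 4 mm: the middle of the surface that is visible of it).
- env.silhouettes(camera, label): "pixels" (400x640 bool, what is visible of it).
The state is a dict: "time_s": time; "joint_positions": joint angles; "dq": joint speeds; "joint_torque": joint torques, N m; "tool_pos": TCP position; "orientation": TCP orientation; "wrist_force": force on the tool from outside, world axes, zero at the start; "ft_torque": the same for the moment, N m; "gripper_width": finger opening in m; "grasp_force": force on a finger pad.
Only numpy, scipy, OpenCV 4.12 (cv2) and the standard library are available. Lean on these libraries where they do the work, as an engineer would, in place of code of your own. Each camera call takes 0.05 s, during which the arm holds its last target. There are 200 camera calls.

## Working session

There is one attempt and no reset: what is moved stays moved. The work goes in short steps, Python scripts to look and compute and a tool call to move; the robot and the scene stay as the last step left them, time stands still between calls to the robot, and variables do not carry over. Pictures are saved under pics/ and viewed, at most 10 in all, crops included, and the job is handed in when it is done.

Besides the shell and the picture viewer there is one more tool, called after "Call:" by a JSON object that holds its "api" and its "payload". move_arm: Moves the arm, as the interface text tells. Its arguments: {"type":"object","properties":{"plan":{"type":"array","items":{"type":"object","properties":{"xyz":{"type":"array","items":{"type":"number"}},"twist":{"type":"number"},"fingers":{"type":"number"}}}}},"required":["plan"]}

```bash
mkdir -p pics; cat > h.py <<'E'
import numpy as np,cv2
from workcell import env
from scipy.spatial.transform import Rotation as R
def cap(n,f=None):
    c=env.capture(n)
    if f: cv2.imwrite('pics/'+f,c['pixels'])
    F=200/np.tan(np.radians(c['vertical_fov'])/2)
    c['K']=np.array([[F,0,c['cx']],[0,F,c['cy']],[0,0,1.]])
    a=np.array(c['attitude'],float)
    c['R']=a if a.shape==(3,3) else R.from_euler('xyz',a).as_matrix()
    c['o']=np.array(c['origin']);c['D']=np.array(c['distortion'],float)
    return c
def proj(c,P):
    P=np.atleast_2d(P).astype(float);rv=cv2.Rodrigues(c['R'].T)[0]
    return cv2.projectPoints(P,rv,-c['R'].T@c['o'],c['K'],c['D'])[0][:,0]
def ray(c,uv,z):
    u=cv2.undistortPoints(np.array(uv,float).reshape(-1,1,2),c['K'],c['D'])[:,0]
    d=np.c_[u,np.ones(len(u))]@c['R'].T
    return c['o']+d*((z-c['o'][2])/d[:,2])[:,None]
E
python3 - <<'E'
from h import *
np.set_printoptions(precision=4,suppress=True)
for n in ['scene','side']:
    c=cap(n,n+'0.png');print(n,c['o'],c['attitude'],c['vertical_fov'])
    for l in ['block','step','core','tray_in','cradle_seat','paste','stone','driver','collar','magnet','oil']:
        for s in env.spot_in(n,l)[:3]:print(l,round(s['p'],2),np.array(s['at']),proj(c,s['at'])[0].round())
print(env.observe())
E
```

```text
scene [ 1.1161 -0.4379  0.9745] [-2.4775 -0.0012  0.8738] 51.91717701710622
block 0.98 [ 0.5708 -0.0891  0.0357] [290. 240.]
block 0.76 [ 0.5306 -0.3233  0.0352] [209. 278.]
block 0.74 [ 0.5515 -0.2064  0.0758] [249. 250.]
step 0.62 [0.6315 0.0095 0.0373] [332. 234.]
core 0.81 [ 0.4747 -0.0326  0.0498] [286. 206.]
core 0.63 [ 0.7379 -0.2405  0.0559] [282. 313.]
core 0.59 [ 0.4419 -0.115   0.0548] [255. 212.]
tray_in 0.7 [0.5543 0.2012 0.011 ] [362. 191.]
tray_in 0.58 [ 0.4739 -0.0316  0.0502] [286. 205.]
cradle_seat 0.96 [ 0.5895 -0.2169  0.0097] [257. 275.]
stone 0.44 [ 0.3841 -0.0009  0.0102] [277. 191.]
driver 0.65 [ 0.7408 -0.0448  0.0218] [343. 275.]
magnet 0.85 [ 0.7404 -0.241   0.0558] [282. 314.]
magnet 0.46 [ 0.5855 -0.2147  0.0084] [257. 274.]
oil 0.78 [0.6705 0.3954 0.0654] [436. 171.]
side [ 0.0087 -0.5292  0.5242] [-2.1074  0.0128 -0.781 ] 54.25272314424661
block 0.9 [ 0.5328 -0.2142  0.0804] [398. 240.]
block 0.79 [ 0.5133 -0.3268  0.031 ] [443. 294.]
block 0.6 [ 0.5528 -0.0908  0.0288] [354. 231.]
step 0.93 [0.6042 0.0066 0.0326] [337. 204.]
core 0.96 [ 0.4253 -0.1208 
[... 412 characters left out ...]

magnet 0.94 [ 0.7053 -0.2426  0.0518] [455. 221.]
magnet 0.35 [ 0.3782 -0.0023  0.0103] [266. 256.]
oil 0.82 [0.6545 0.3933 0.0598] [255. 144.]
oil 0.16 [ 0.5363 -0.2148  0.0782] [400. 240.]
{'time_s': 1.2, 'joint_positions': array([-1.3594,  0.1304,  1.4882,  0.    ,  1.523 , -0.0854]), 'dq': array([ 0.0012, -0.0016,  0.0007, -0.0019, -0.0008, -0.0009]), 'joint_torque': array([  0.0007, -56.9331, -50.0851,  -0.0001,   0.0014,  -0.    ]), 'tool_pos': array([ 0.1755, -0.5738,  0.2313]), 'orientation': array([-3.1416, -0.    ,  0.2968]), 'wrist_force': array([ 0.3963, -0.1411, -0.6858]), 'ft_torque': array([ 0.0122, -0.0003,  0.0238]), 'grasp_force': 0.0, 'gripper_width': 0.08532366092711043}
```

View pics/scene0.png

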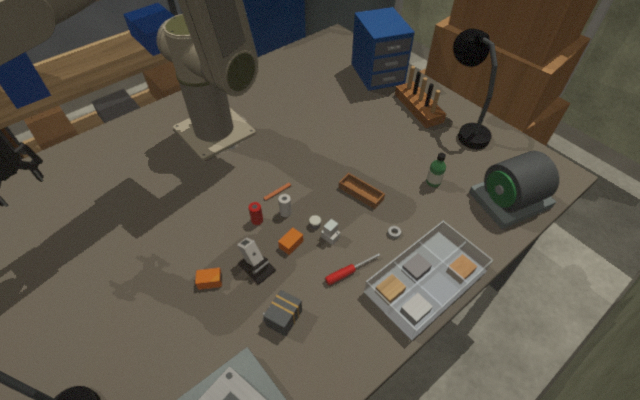

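View pics/side0.png

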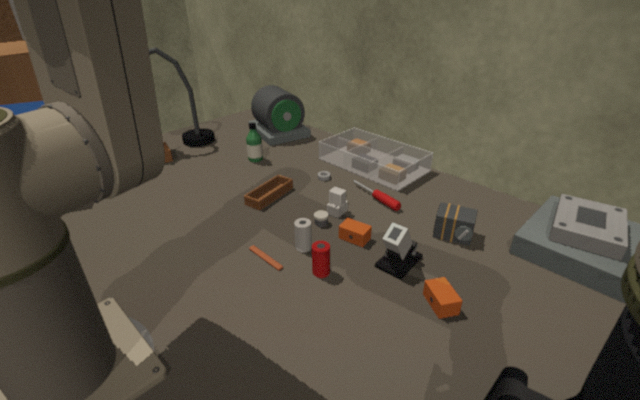

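The scene view shows the leaning block at (249,250), the core at (285,205), the step at (331,232) and the tray at (361,190). There are orange look-alikes at (209,278) and (290,240), and a red one at (255,212). Next I'll look from above with the wrist camera.

```bash
cat >> h.py <<'E'
def to(x,y,z,yaw=None):
    s=env.observe();o=np.array(s['orientation']);M=R.from_euler('xyz',o).as_matrix()
    d=M.T@(np.array([x,y,z])-s['tool_pos'])*100
    tw=0
    if yaw is not None:
        tw=-(yaw-o[2]); tw=(tw+np.pi/2)%np.pi-np.pi/2
    print('xyz cm',d.round(2),'twist',round(tw,3),'joint6',s['joint_positions'][5],'yaw',o[2].round(4),'t',s['time_s'])
E
python3 -c "
from h import *
to(.50,-.17,.30,0)"
```

```text
xyz cm [ 42.84 -29.12  -6.87] twist 0.297 joint6 -0.0854300775584321 yaw 0.2968 t 1.2
```

Call:
{"api": "move_arm", "payload": {"plan": [{"xyz": [42.8,-29.1,-6.9],"twist": 0.297,"fingers": 8.5},{"xyz": [42.8,-29.1,-6.9],"twist": 0.297,"fingers": 8.5},{"xyz": [42.8,-29.1,-6.9],"twist": 0.297,"fingers": 8.5},{"xyz": [42.8,-29.1,-6.9],"twist": 0.297,"fingers": 8.5},{"xyz": [42.8,-29.1,-6.9],"twist": 0.297,"fingers": 8.5},{"xyz": [42.8,-29.1,-6.9],"twist": 0.297,"fingers": 8.5},{"xyz": [42.8,-29.1,-6.9],"twist": 0.297,"fingers": 8.5},{"xyz": [42.8,-29.1,-6.9],"twist": 0.297,"fingers": 8.5},{"xyz": [42.8,-29.1,-6.9],"twist": 0.297,"fingers": 8.5},{"xyz": [42.8,-29.1,-6.9],"twist": 0.297,"fingers": 8.5},{"xyz": [42.8,-29.1,-6.9],"twist": 0.297,"fingers": 8.5},{"xyz": [42.8,-29.1,-6.9],"twist": 0.297,"fingers": 8.5},{"xyz": [42.8,-29.1,-6.9],"twist": 0.297,"fingers": 8.5},{"xyz": [42.8,-29.1,-6.9],"twist": 0.297,"fingers": 8.5},{"xyz": [42.8,-29.1,-6.9],"twist": 0.297,"fingers": 8.5},{"xyz": [42.8,-29.1,-6.9],"twist": 0.297,"fingers": 8.5}]}}

```text
time_s: 2.8
tool_pos: [0.4991, -0.1712, 0.3002]
orientation: [3.142, 0.0, -0.002]
wrist_force: [-0.1, -0.2, -1.0]
gripper_width: 0.0851
grasp_force: 0.0
```

```bash
python3 - <<'E'
from h import *
np.set_printoptions(precision=4,suppress=True)
c=cap('wrist','w1.png');print(c['o'],c['attitude'],env.observe()['tool_pos'],env.observe()['orientation'],c['vertical_fov'])
for l in ['block','step','core','cradle_seat']:
    for s in env.spot_in('wrist',l)[:3]:print(l,round(s['p'],2),np.array(s['at']),proj(c,s['at'])[0].round())
im=cv2.resize(c['pixels'],(800,500));cv2.imwrite('pics/w1b.png',im)
E
```

```text
[ 0.5684 -0.1708  0.4425] [ 2.8661 -0.     -1.5724] [ 0.4992 -0.1711  0.3002] [-3.1416  0.0001 -0.0017] 61.02561367491017
block 0.76 [ 0.5531 -0.2007  0.0833] [352. 118.]
block 0.73 [0.3811 0.0013 0.0081] [200. 243.]
block 0.66 [ 0.5662 -0.0876  0.034 ] [252. 105.]
step 0.95 [0.6175 0.0076 0.0498] [161.  59.]
core 0.93 [ 0.4385 -0.1103  0.0637] [272. 217.]
core 0.55 [ 0.4675 -0.0359  0.0666] [206. 194.]
cradle_seat 0.95 [ 0.5855 -0.1864  0.0115] [336.  89.]
```

View pics/w1b.png

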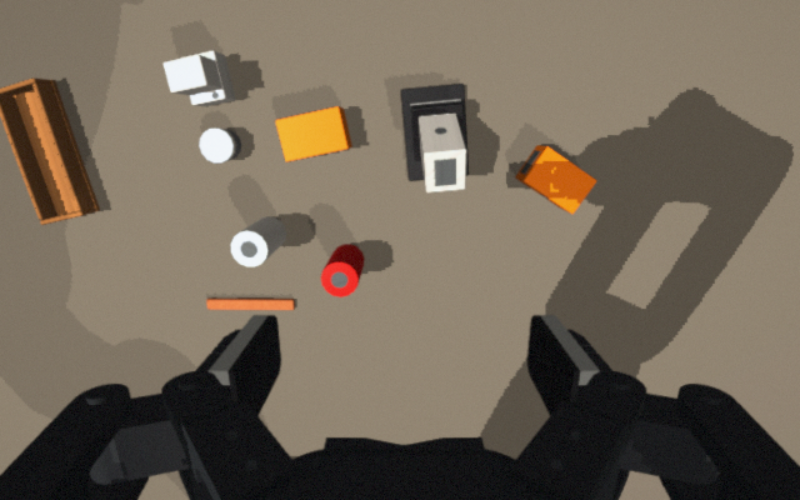

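The wrist view shows, in 800-wide pixels, the block's upper face and pocketed top at (420–466, 115–190). The core is at (250,248), the step at (192,77), the jar at (217,145) and the tray at (48,150). The orange blocks and the red core are clear. I'll fit the block's pose from its corners.

```bash
cat >> h.py <<'E'
from scipy.optimize import least_squares
def fit(c,L,uv,x0,z,tilt=0):
    # L local pts (mm), uv pixels; solves x,y,yaw
    L=np.array(L)/1000.;uv=np.array(uv,float)
    f=lambda p:(proj(c,(R.from_euler('z',p[2])*R.from_euler('y',-tilt)).apply(L)+[p[0],p[1],z])-uv).ravel()
    r=least_squares(f,x0,loss='soft_l1');print('fit',r.x.round(4),'res px',r.fun.round(1));return r.x
E
python3 - <<'E'
from h import *
c=cap('wrist')
L=[[20,17,0],[20,-17,0],[20,17,62],[20,-17,62],[-20,17,62],[-20,-17,62]]
uv=np.array([[419,118],[458,114],[425,153],[464,149],[428,191],[466,189]])*.8
fit(c,L,uv,[.55,-.2,0],.036,.52)
im=c['pixels'];z=cv2.resize(im[80:165,310:400],None,fx=6,fy=6,interpolation=cv2.INTER_CUBIC)
cv2.imwrite('pics/w1c.png',z)
E
```

```text
fit [ 0.5651 -0.2026  0.0916] res px [ 0.1 -2.2 -0.9 -1.8 -0.2  0.2  2.9  0.3 -0.9  1.6  0.3  0.4]
```

View pics/w1c.png

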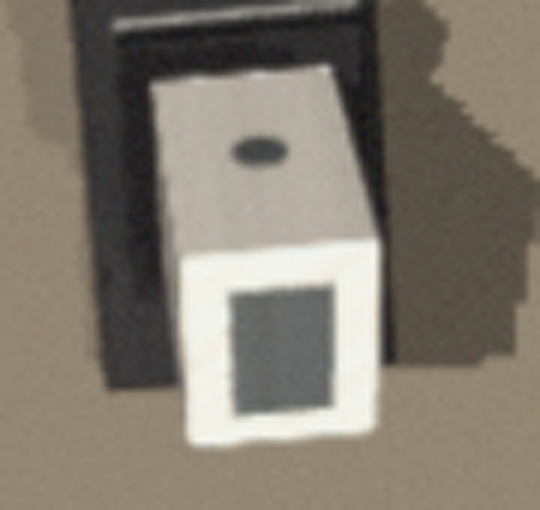

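```bash
python3 - <<'E'
from h import *
c=cap('wrist')
L=[[20,17,0],[20,-17,0],[20,17,62],[20,-17,62],[-20,17,62],[-20,-17,62]]
uv=np.array([[153,83],[331,68],[183,257],[380,240],[188,443],[376,430]])/6+[310,80]
p=fit(c,L,uv,[.55,-.2,0],.036,.52)
g=(R.from_euler('z',p[2])*R.from_euler('y',-.52)).apply([0,0,.042])+[p[0],p[1],.036]
print('grasp',g);to(g[0],g[1],.13,p[2]);to(g[0],g[1],g[2]-.019,p[2])
E
```

```text
fit [ 0.5646 -0.2024  0.0883] res px [-0.2 -1.2  0.3 -1.4 -0.8  0.3  0.6  0.1 -0.1  1.   0.2  0.5]
grasp [ 0.54381829 -0.20424124  0.07244841]
xyz cm [ 4.42  3.38 17.03] twist -0.089 joint6 1.1453110949106609 yaw -0.0004 t 3.15
xyz cm [ 4.42  3.38 24.69] twist -0.089 joint6 1.1453110949106609 yaw -0.0004 t 3.15
```

Call:
{"api": "move_arm", "payload": {"plan": [{"xyz": [4.4,3.4,5],"twist": -0.089,"fingers": 8.5},{"xyz": [4.4,3.4,10],"twist": -0.089,"fingers": 8.5},{"xyz": [4.4,3.4,15],"twist": -0.089,"fingers": 8.5},{"xyz": [4.4,3.4,18],"twist": -0.089,"fingers": 8.5},{"xyz": [4.4,3.4,21],"twist": -0.089,"fingers": 8.5},{"xyz": [4.4,3.4,24],"twist": -0.089,"fingers": 8.5},{"xyz": [4.4,3.4,25.2],"twist": -0.089,"fingers": 8.5},{"xyz": [4.4,3.4,25.2],"twist": -0.089,"fingers": 8.5},{"xyz": [4.4,3.4,25.2],"twist": -0.089,"fingers": 8.5}]}}

```text
time_s: 4.05
tool_pos: [0.5446, -0.2047, 0.0497]
orientation: [3.141, -0.001, 0.089]
wrist_force: [0.4, 0.5, 0.1]
gripper_width: 0.085
grasp_force: 0.0
```

Call:
{"api": "move_arm", "payload": {"plan": [{"xyz": [0,0,0],"twist": 0,"fingers": 5},{"xyz": [0,0,0],"twist": 0,"fingers": 4},{"xyz": [0,0,0],"twist": 0,"fingers": 3},{"xyz": [0,0,0],"twist": 0,"fingers": 0},{"xyz": [0,0,0],"twist": 0,"fingers": 0},{"xyz": [0,0,0],"twist": 0,"fingers": 0},{"xyz": [0,0,0],"twist": 0,"fingers": 0},{"xyz": [0,0,0],"twist": 0,"fingers": 0},{"xyz": [0,0,0],"twist": 0,"fingers": 0},{"xyz": [0,0,0],"twist": 0,"fingers": 0}]}}

```text
time_s: 5.05
tool_pos: [0.5443, -0.2046, 0.0494]
orientation: [3.141, -0.001, 0.089]
wrist_force: [-1.2, 1.0, 5.6]
gripper_width: 0.0333
grasp_force: 60.5
```

Call:
{"api": "move_arm", "payload": {"plan": [{"xyz": [0,0,-1],"twist": 0,"fingers": 0},{"xyz": [0,0,-3],"twist": 0,"fingers": 0},{"xyz": [0,0,-6],"twist": 0,"fingers": 0},{"xyz": [-3,2,-7],"twist": 0,"fingers": 0},{"xyz": [-7,4,-7],"twist": 0,"fingers": 0},{"xyz": [-10,5,-6],"twist": 0,"fingers": 0},{"xyz": [-11,5,-3],"twist": 0,"fingers": 0},{"xyz": [-11,5,0],"twist": 0,"fingers": 0},{"xyz": [-11,5,1],"twist": 0,"fingers": 0},{"xyz": [-11,5,1.5],"twist": 0,"fingers": 0},{"xyz": [-11,5,1.5],"twist": 0,"fingers": 0},{"xyz": [-11,5,1.5],"twist": 0,"fingers": 0}]}}

```text
time_s: 6.25
tool_pos: [0.4397, -0.2644, 0.0347]
orientation: [3.14, -0.001, 0.089]
wrist_force: [1.0, -0.3, -5.1]
gripper_width: 0.0335
grasp_force: 60.7
```

```bash
python3 - <<'E'
from h import *
c=cap('side');p=env.observe();print(p['tool_pos'],p['wrist_force'])
u,v=proj(c,p['tool_pos'])[0].astype(int);print(u,v)
cv2.imwrite('pics/s1.png',cv2.resize(c['pixels'][v-60:v+60,u-80:u+80],None,fx=5,fy=5,interpolation=cv2.INTER_CUBIC))
E
```

```text
[ 0.43985093 -0.26453133  0.03489213] [ 0.22396657  1.21131792 -5.67021755]
388 296
```

View pics/s1.png

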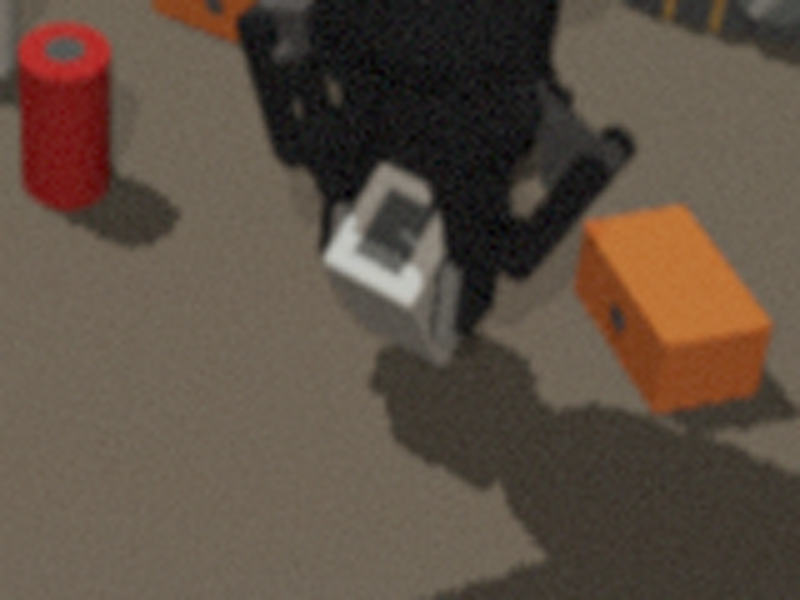

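The block is held and still leaning, with its pocketed end toward the robot. Its lower edge is close to the bench, so I'll lower it until it touches.

Call:
{"api": "move_arm", "payload": {"plan": [{"xyz": [0,0,0.4],"twist": 0,"fingers": 0},{"xyz": [0,0,0.8],"twist": 0,"fingers": 0},{"xyz": [0,0,0.9],"twist": 0,"fingers": 0},{"xyz": [0,0,1.0],"twist": 0,"fingers": 0},{"xyz": [0,0,1.0],"twist": 0,"fingers": 0}]}}

```text
time_s: 6.8
tool_pos: [0.4384, -0.2638, 0.0232]
orientation: [-3.141, 0.0, 0.089]
wrist_force: [-0.1, 0.3, -5.4]
gripper_width: 0.0334
grasp_force: 61.3
```

Call:
{"api": "move_arm", "payload": {"plan": [{"xyz": [0,0,0.1],"twist": 0,"fingers": 0},{"xyz": [0,0,0.1],"twist": 0,"fingers": 0}]}}

```text
time_s: 7.0
tool_pos: [0.4386, -0.2639, 0.0229]
orientation: [-3.141, 0.0, 0.089]
wrist_force: [-4.1, 3.2, 3.7]
gripper_width: 0.0334
grasp_force: 62.4
```

Call:
{"api": "move_arm", "payload": {"plan": [{"xyz": [0.2,0,0.1],"twist": 0,"fingers": 0},{"xyz": [0.4,0,0.1],"twist": 0,"fingers": 0},{"xyz": [0.65,0,0.12],"twist": 0,"fingers": 0},{"xyz": [0.9,0,0.14],"twist": 0,"fingers": 0},{"xyz": [1.17,0,0.17],"twist": 0,"fingers": 0},{"xyz": [1.17,0,0.17],"twist": 0,"fingers": 0}]}}

```text
time_s: 7.6
tool_pos: [0.4502, -0.2642, 0.0225]
orientation: [3.14, 0.001, 0.089]
wrist_force: [-10.2, 0.5, 15.0]
gripper_width: 0.0337
grasp_force: 63.3
```

```bash
python3 - <<'E'
from h import *
c=cap('side');p=env.observe();print(p['tool_pos'],p['wrist_force'],p['ft_torque'])
u,v=proj(c,p['tool_pos'])[0].astype(int);print(u,v)
cv2.imwrite('pics/s2.png',cv2.resize(c['pixels'][v-60:v+60,u-80:u+80],None,fx=5,fy=5,interpolation=cv2.INTER_CUBIC))
E
```

```text
[ 0.45023337 -0.26420464  0.02251526] [-10.42214563   0.89078564  14.3292992 ] [ 0.09940881  1.97563296 -0.0229314 ]
391 298
```

View pics/s2.png

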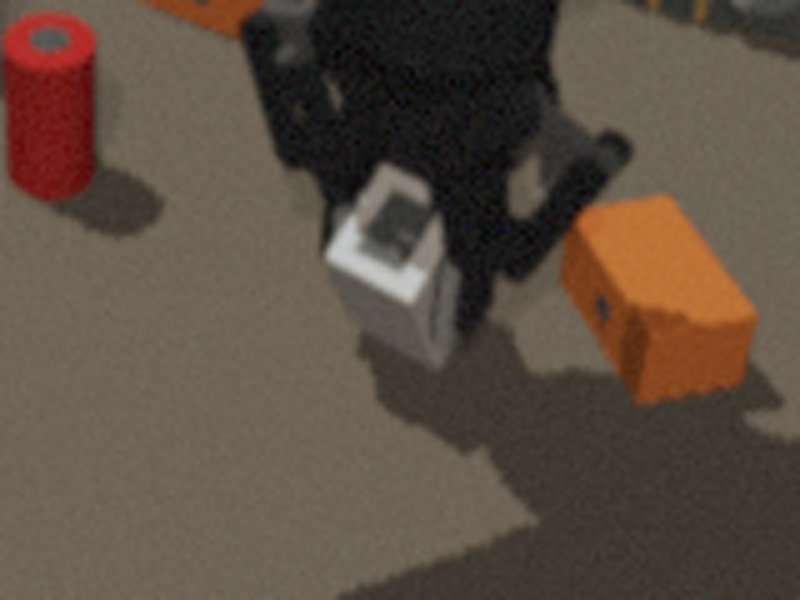

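It pivots as planned, with the front face now visibly steeper. Continuing the arc.

Call:
{"api": "move_arm", "payload": {"plan": [{"xyz": [0.25,0,0.06],"twist": 0,"fingers": 0},{"xyz": [0.5,0,0.12],"twist": 0,"fingers": 0},{"xyz": [0.75,0,0.2],"twist": 0,"fingers": 0},{"xyz": [1.0,0,0.28],"twist": 0,"fingers": 0},{"xyz": [1.2,0,0.36],"twist": 0,"fingers": 0},{"xyz": [1.37,0,0.44],"twist": 0,"fingers": 0},{"xyz": [1.37,0,0.44],"twist": 0,"fingers": 0}]}}

```text
time_s: 8.35
tool_pos: [0.4649, -0.263, 0.0188]
orientation: [3.139, -0.001, 0.089]
wrist_force: [-7.4, 2.9, 17.5]
gripper_width: 0.0334
grasp_force: 63.9
```

```bash
python3 - <<'E'
from h import *
c=cap('side');p=env.observe();print(p['tool_pos'],p['wrist_force'],p['ft_torque'])
u,v=proj(c,p['tool_pos'])[0].astype(int);print(u,v)
cv2.imwrite('pics/s3.png',cv2.resize(c['pixels'][v-60:v+60,u-80:u+80],None,fx=5,fy=5,interpolation=cv2.INTER_CUBIC))
E
```

```text
[ 0.46482441 -0.26295789  0.01878551] [-7.46179533  2.35385654 17.19832943] [ 0.46766831  1.83027252 -0.03173473]
395 295
```

View pics/s3.png

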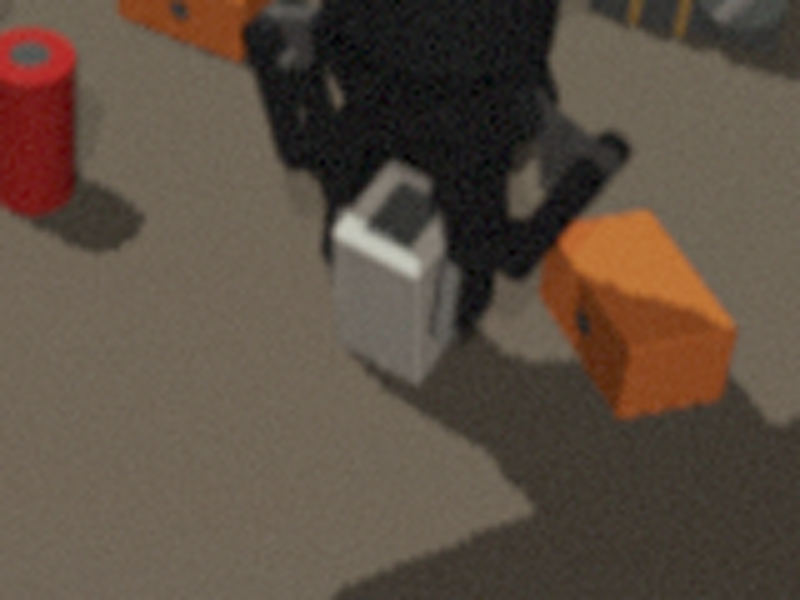

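```bash
python3 - <<'E'
from h import *
c=cap('side')
off=np.array([395-80,295-60])
for b,t in [((418,382),(418,275)),((347,340),(337,222))]:
    P=ray(c,[np.array(b)/5+off],0)[0]
    for a in (0,.05,.1,.15,.2):
        d=R.from_euler('z',.089).apply([-np.sin(a)*.062,0,.062*np.cos(a)])
        print(P,a,(proj(c,P+d)[0]-off)*5,t)
E
```

```text
[ 0.45290931 -0.27955774  0.        ] 0 [435.65994093 250.6633027 ] (418, 275)
[ 0.45290931 -0.27955774  0.        ] 0.05 [431.01530373 255.84721933] (418, 275)
[ 0.45290931 -0.27955774  0.        ] 0.1 [426.30875426 261.39446756] (418, 275)
[ 0.45290931 -0.27955774  0.        ] 0.15 [421.55344241 267.29209727] (418, 275)
[ 0.45290931 -0.27955774  0.        ] 0.2 [416.76289802 273.52576122] (418, 275)
[ 0.45159251 -0.2497482   0.        ] 0 [360.86974659 210.1228079 ] (337, 222)
[ 0.45159251 -0.2497482   0.        ] 0.05 [356.12606095 215.05152835] (337, 222)
[ 0.45159251 -0.2497482   0.        ] 0.1 [351.33089093 220.33767452] (337, 222)
[ 0.45159251 -0.2497482   0.        ] 0.15 [346.49769488 225.96897781] (337, 222)
[ 0.45159251 -0.2497482   0.        ] 0.2 [341.64027342 231.9318147 ] (337, 222)
```

It still leans by about 0.17 rad, so I'll go further along the arc.

Call:
{"api": "move_arm", "payload": {"plan": [{"xyz": [0.2,0,0.07],"twist": 0,"fingers": 0},{"xyz": [0.4,0,0.14],"twist": 0,"fingers": 0},{"xyz": [0.6,0,0.21],"twist": 0,"fingers": 0},{"xyz": [0.8,0,0.3],"twist": 0,"fingers": 0},{"xyz": [1.0,0,0.38],"twist": 0,"fingers": 0},{"xyz": [1.0,0,0.38],"twist": 0,"fingers": 0}]}}

```text
time_s: 9.05
tool_pos: [0.4734, -0.2621, 0.0147]
orientation: [3.14, 0.002, 0.089]
wrist_force: [-14.6, 0.7, 21.7]
gripper_width: 0.0334
grasp_force: 64.0
```

```bash
python3 - <<'E'
from h import *
c=cap('side');p=env.observe();print(p['tool_pos'],p['wrist_force'],p['ft_torque'])
u,v=proj(c,p['tool_pos'])[0].astype(int);print(u,v)
cv2.imwrite('pics/s4.png',cv2.resize(c['pixels'][v-40:v+40,u-50:u+50],None,fx=7,fy=7,interpolation=cv2.INTER_CUBIC))
E
```

```text
[ 0.47338692 -0.26209145  0.01466029] [-14.60965643   1.2285983   19.51849189] [0.35026436 2.58612729 0.05941969]
397 294
```

View pics/s4.png

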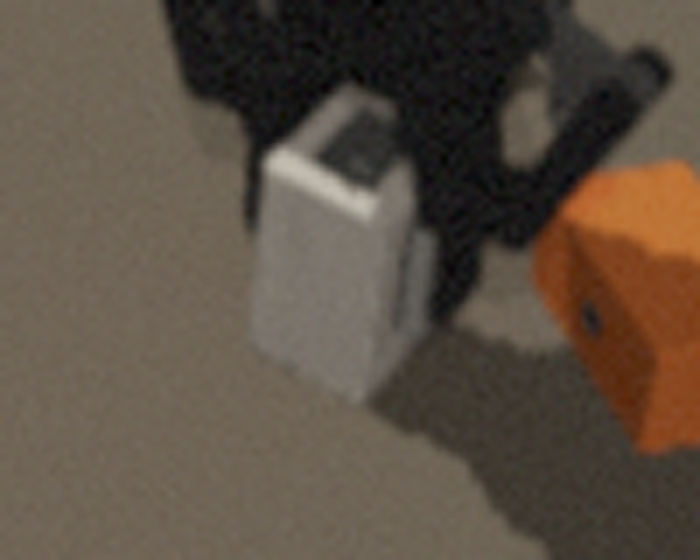

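```bash
python3 - <<'E'
from h import *
c=cap('side')
off=np.array([347,254])
for b,t in [((362,402),(372,217)),((257,345),(267,160))]:
    P=ray(c,[np.array(b)/7+off],0)[0]
    for a in (-.05,0,.05,.1):
        d=R.from_euler('z',.089).apply([-np.sin(a)*.062,0,.062*np.cos(a)])
        print(P,a,(proj(c,P+d)[0]-off)*7,t)
E
```

```text
[ 0.45299501 -0.27973909  0.        ] -0.05 [393.16068852 211.38745039] (372, 217)
[ 0.45299501 -0.27973909  0.        ] 0 [386.76473323 218.12133486] (372, 217)
[ 0.45299501 -0.27973909  0.        ] 0.05 [380.26418703 225.3800699 ] (372, 217)
[ 0.45299501 -0.27973909  0.        ] 0.1 [373.67685881 233.14749871] (372, 217)
[ 0.45016211 -0.24928797  0.        ] -0.05 [282.7802315  156.71444192] (267, 160)
[ 0.45016211 -0.24928797  0.        ] 0 [276.20859734 163.11036458] (267, 160)
[ 0.45016211 -0.24928797  0.        ] 0.05 [269.54697455 170.02222691] (267, 160)
[ 0.45016211 -0.24928797  0.        ] 0.1 [262.81372403 177.43473906] (267, 160)
```

It is upright within about 0.03 rad. I'll nudge it, release it to settle flat, then regrip higher so the fingers clear the tray walls.

Call:
{"api": "move_arm", "payload": {"plan": [{"xyz": [0.1,0,0.03],"twist": 0,"fingers": 0},{"xyz": [0.2,0,0.05],"twist": 0,"fingers": 0},{"xyz": [0.2,0,0.05],"twist": 0,"fingers": 0},{"xyz": [0.1,0,-0.05],"twist": 0,"fingers": 5},{"xyz": [0.1,0,-0.05],"twist": 0,"fingers": 5},{"xyz": [0.0,0,-0.5],"twist": 0,"fingers": 6},{"xyz": [0.0,0,-1.0],"twist": 0,"fingers": 6},{"xyz": [0.0,0,-1.35],"twist": 0,"fingers": 6},{"xyz": [0.0,0,-1.35],"twist": 0,"fingers": 6},{"xyz": [0.0,0,-1.35],"twist": 0,"fingers": 6},{"xyz": [0.0,0,-1.35],"twist": 0,"fingers": 4},{"xyz": [0.0,0,-1.35],"twist": 0,"fingers": 3},{"xyz": [0.0,0,-1.35],"twist": 0,"fingers": 0},{"xyz": [0.0,0,-1.35],"twist": 0,"fingers": 0},{"xyz": [0.0,0,-1.35],"twist": 0,"fingers": 0},{"xyz": [0.0,0,-1.35],"twist": 0,"fingers": 0},{"xyz": [0.0,0,-1.35],"twist": 0,"fingers": 0}]}}

```text
time_s: 10.85
tool_pos: [0.4739, -0.261, 0.026]
orientation: [3.141, -0.0, 0.089]
wrist_force: [0.5, -1.9, -0.1]
gripper_width: 0.0334
grasp_force: 60.6
```

```bash
python3 - <<'E'
from h import *
p=env.observe();print(p['tool_pos'],p['wrist_force'])
to(.50,.12,.28)
c=cap('side')
print(env.spot_in('side','block')[:3])
u,v=397,294
cv2.imwrite('pics/s5.png',cv2.resize(c['pixels'][v-40:v+40,u-50:u+50],None,fx=7,fy=7,interpolation=cv2.INTER_CUBIC))
E
```

```text
[ 0.47391223 -0.26096913  0.02597594] [ 0.47564132 -1.92007089 -0.09823842]
xyz cm [  5.98 -37.7  -25.42] twist 0 joint6 0.8840631338179117 yaw 0.0888 t 10.85
[{'at': [0.5488, -0.0895, 0.031], 'p': 0.86}, {'at': [0.5131, -0.3305, 0.0306], 'p': 0.76}, {'at': [0.451, -0.2659, 0.0432], 'p': 0.75}]
```

View pics/s5.png

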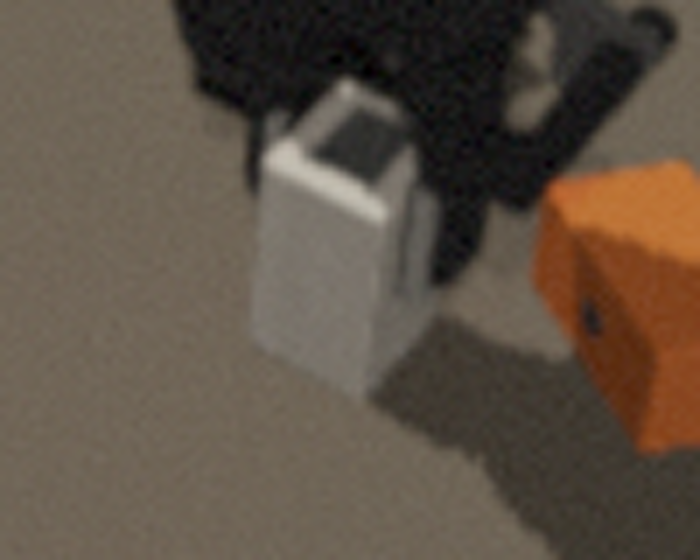

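The block now stands flat on the bench and is regripped high. I'll carry it over near the tray and measure the tray by colour from the wrist camera.

```bash
python3 - <<'E'
from h import *
c=cap('side');off=np.array([347,254])
for z,pts in ((.062,[(268,160),(386,218)]),(0,[(257,345),(365,400)])):
    print(z,ray(c,[np.array(p)/7+off for p in pts],z))
to(.47,.20,.26,.43)
E
```

```text
0.062 [[ 0.44966034 -0.24717511  0.062     ]
 [ 0.4529016  -0.27958476  0.062     ]]
0 [[ 0.45016211 -0.24928797  0.        ]
 [ 0.45407584 -0.27989058  0.        ]]
xyz cm [  3.7  -45.94 -23.42] twist -0.341 joint6 0.8840886838834161 yaw 0.0888 t 11.0
```

Call:
{"api": "move_arm", "payload": {"plan": [{"xyz": [0,0,-2],"twist": 0,"fingers": 0},{"xyz": [0,0,-6],"twist": 0,"fingers": 0},{"xyz": [0,0,-11],"twist": 0,"fingers": 0},{"xyz": [0.5,-4,-15],"twist": -0.05,"fingers": 0},{"xyz": [1,-9,-19],"twist": -0.1,"fingers": 0},{"xyz": [1.5,-14,-21],"twist": -0.15,"fingers": 0},{"xyz": [2,-19,-23],"twist": -0.2,"fingers": 0},{"xyz": [2.5,-24,-23.4],"twist": -0.25,"fingers": 0},{"xyz": [3,-29,-23.4],"twist": -0.3,"fingers": 0},{"xyz": [3.5,-34,-23.4],"twist": -0.34,"fingers": 0},{"xyz": [3.7,-39,-23.4],"twist": -0.341,"fingers": 0},{"xyz": [3.7,-43,-23.4],"twist": -0.341,"fingers": 0},{"xyz": [3.7,-45.9,-23.4],"twist": -0.341,"fingers": 0},{"xyz": [3.7,-45.9,-23.4],"twist": -0.341,"fingers": 0},{"xyz": [3.7,-45.9,-23.4],"twist": -0.341,"fingers": 0},{"xyz": [3.7,-45.9,-23.4],"twist": -0.341,"fingers": 0},{"xyz": [3.7,-45.9,-23.4],"twist": -0.341,"fingers": 0},{"xyz": [3.7,-45.9,-23.4],"twist": -0.341,"fingers": 0}]}}

```text
time_s: 12.8
tool_pos: [0.4701, 0.1986, 0.2597]
orientation: [-3.142, 0.0, 0.428]
wrist_force: [0.2, 0.3, -5.5]
gripper_width: 0.033
grasp_force: 62.5
```

```bash
cat >> h.py <<'E'
def topdown(c,z,cx,cy,h=.13,res=.0005):
    # bird's-eye warp at height z; col -> +x, row -> +y
    n=int(2*h/res);g=np.arange(n)*res-h
    X,Y=np.meshgrid(cx+g,cy+g)
    uv=proj(c,np.c_[X.ravel(),Y.ravel(),np.full(X.size,z)]).astype(np.float32).reshape(n,n,2)
    return cv2.remap(c['pixels'],uv[...,0],uv[...,1],cv2.INTER_LINEAR)
def trayfit(c,z=.028,cx=.55,cy=.2,show=None):
    im=topdown(c,z,cx,cy);hsv=cv2.cvtColor(im,cv2.COLOR_BGR2HSV)
    m=((hsv[...,0]<18)&(hsv[...,1]>120)&(hsv[...,2]>25)).astype(np.uint8)
    m=cv2.morphologyEx(m,cv2.MORPH_OPEN,np.ones((7,7)))
    cs=cv2.findContours(m,cv2.RETR_EXTERNAL,cv2.CHAIN_APPROX_NONE)[0]
    k=max(cs,key=cv2.contourArea);(a,b),wh,an=cv2.minAreaRect(k)
    if show: cv2.drawContours(im,[cv2.boxPoints(((a,b),wh,an)).astype(int)],0,(0,255,0));cv2.imwrite(show,im)
    print('tray',cx-.13+a*.0005,cy-.13+b*.0005,np.array(wh)*.5,an);return im
E
python3 - <<'E'
from h import *
p=env.observe();print(p['tool_pos'],p['orientation'],p['wrist_force'])
c=cap('wrist','w2.png');trayfit(c,show='pics/t1.png')
print([(s['at'],s['p']) for s in env.spot_in('wrist','tray_in')])
c=cap('scene');trayfit(c)
c=cap('side');trayfit(c)
E
```

```text
[0.47010853 0.19860579 0.25973455] [-3.14152064e+00  3.85586836e-04  4.27746100e-01] [ 0.21737292  0.25758644 -5.51328824]
tray 0.5510704956054688 0.2007637634277344 [139.2280426   52.27036667] 11.040940284729004
[([0.5563, 0.1988, 0.0016], 0.8)]
tray 0.5564601287841797 0.1907613525390625 [147.3250885   69.18494415] 10.68491268157959
tray 0.5372784271240235 0.18262112426757815 [168.9836731   81.81509399] 11.415840148925781
```

The tray fits cleanly in the wrist view: 139×52 mm, centre (0.551, 0.201), yaw 0.193. The block goes at the −x end.

```bash
cat >> h.py <<'E'
T=(.5511,.2008,.1927)
def tp(a,b=0): return T[0]+a*np.cos(T[2])-b*np.sin(T[2]),T[1]+a*np.sin(T[2])+b*np.cos(T[2])
E
python3 - <<'E'
from h import *
c=cap('wrist')
for s in env.silhouettes('wrist','block')[:3]:
    v,u=np.nonzero(s['pixels']);print(s['p'],len(u),u.min(),u.max(),v.min(),v.max())
p=env.observe();M=R.from_euler('xyz',p['orientation'])
for dx in (-.005,-.0023,0):
  b=M.apply([dx,0,.026])+p['tool_pos']
  pts=[b+M.apply([.02,s*.017,-z]) for z in (0,.062) for s in (1,-1)]
  print(dx,proj(c,pts).round(1).tolist())
to(*tp(-.0407),.10,T[2]);to(*tp(-.0407),.035,T[2])
E
```

```text
0.86 2278 533 604 169 216
0.8 12614 275 371 207 353
-0.005 [[355.6, 211.2], [290.4, 211.2], [372.1, 266.2], [273.9, 266.2]]
-0.0023 [[355.7, 206.3], [290.2, 206.3], [372.4, 259.1], [273.6, 259.1]]
0 [[355.8, 202.0], [290.1, 202.0], [372.7, 253.0], [273.3, 253.0]]
xyz cm [ 3.47  2.3  16.  ] twist 0.237 joint6 1.442336345206942 yaw 0.4293 t 13.1
xyz cm [ 3.47  2.3  22.5 ] twist 0.237 joint6 1.442336345206942 yaw 0.4293 t 13.1
```

Call:
{"api": "move_arm", "payload": {"plan": [{"xyz": [1,0.5,2],"twist": 0.1,"fingers": 0},{"xyz": [2.5,1.5,5],"twist": 0.2,"fingers": 0},{"xyz": [3.5,2.3,9],"twist": 0.237,"fingers": 0},{"xyz": [3.5,2.3,13],"twist": 0.237,"fingers": 0},{"xyz": [3.5,2.3,16],"twist": 0.237,"fingers": 0},{"xyz": [3.5,2.3,18],"twist": 0.237,"fingers": 0},{"xyz": [3.5,2.3,18],"twist": 0.237,"fingers": 0},{"xyz": [3.5,2.3,18],"twist": 0.237,"fingers": 0}]}}

```text
time_s: 13.9
tool_pos: [0.5114, 0.1934, 0.0803]
orientation: [3.142, 0.0, 0.193]
wrist_force: [1.5, 0.0, -5.6]
gripper_width: 0.0332
grasp_force: 62.3
```

```bash
python3 -c "
from h import *
to(*tp(-.0405),.033,T[2])"
```

```text
xyz cm [-0.01  0.04  4.73] twist 0.0 joint6 1.6457781955212978 yaw 0.1928 t 13.9
```

Call:
{"api": "move_arm", "payload": {"plan": [{"xyz": [0,0.04,1],"twist": 0,"fingers": 0},{"xyz": [0,0.04,2],"twist": 0,"fingers": 0},{"xyz": [0,0.04,3],"twist": 0,"fingers": 0},{"xyz": [0,0.04,3.8],"twist": 0,"fingers": 0},{"xyz": [0,0.04,4.4],"twist": 0,"fingers": 0},{"xyz": [0,0.04,4.7],"twist": 0,"fingers": 0},{"xyz": [0,0.04,4.7],"twist": 0,"fingers": 0}]}}

```text
time_s: 14.6
tool_pos: [0.511, 0.1929, 0.0323]
orientation: [3.142, 0.001, 0.193]
wrist_force: [-0.7, -0.1, -5.3]
gripper_width: 0.0334
grasp_force: 62.6
```

Call:
{"api": "move_arm", "payload": {"plan": [{"xyz": [0,0,0.1],"twist": 0,"fingers": 0},{"xyz": [0,0,0.2],"twist": 0,"fingers": 0},{"xyz": [0,0,0.2],"twist": 0,"fingers": 0}]}}

```text
time_s: 14.9
tool_pos: [0.5116, 0.1931, 0.0311]
orientation: [-3.142, -0.0, 0.193]
wrist_force: [0.1, -0.5, -5.9]
gripper_width: 0.0332
grasp_force: 62.6
```

Call:
{"api": "move_arm", "payload": {"plan": [{"xyz": [0,0,0.1],"twist": 0,"fingers": 0},{"xyz": [0,0,0.1],"twist": 0,"fingers": 0}]}}

```text
time_s: 15.1
tool_pos: [0.5118, 0.1931, 0.031]
orientation: [3.142, -0.001, 0.193]
wrist_force: [-4.7, -1.2, 3.9]
gripper_width: 0.0334
grasp_force: 63.6
```

Call:
{"api": "move_arm", "payload": {"plan": [{"xyz": [0,0,0],"twist": 0,"fingers": 4.5},{"xyz": [0,0,0],"twist": 0,"fingers": 6},{"xyz": [0,0,0],"twist": 0,"fingers": 6},{"xyz": [0,0,-1],"twist": 0,"fingers": 6},{"xyz": [0,0,-4],"twist": 0,"fingers": 7},{"xyz": [0,0,-8],"twist": 0,"fingers": 8},{"xyz": [-0.5,1.5,-12],"twist": 0,"fingers": 8.5},{"xyz": [-1,3,-16],"twist": 0,"fingers": 8.5},{"xyz": [-1.5,4.5,-20],"twist": 0,"fingers": 8.5},{"xyz": [-2,5.7,-24],"twist": 0,"fingers": 8.5},{"xyz": [-2,5.7,-26],"twist": 0,"fingers": 8.5},{"xyz": [-2,5.7,-26],"twist": 0,"fingers": 8.5},{"xyz": [-2,5.7,-26],"twist": 0,"fingers": 8.5}]}}

```text
time_s: 16.4
tool_pos: [0.5029, 0.1333, 0.2906]
orientation: [-3.142, -0.001, 0.193]
wrist_force: [0.0, 0.0, -0.4]
gripper_width: 0.085
grasp_force: 0.0
```

```bash
python3 - <<'E'
from h import *
np.set_printoptions(precision=4,suppress=True)
c=cap('wrist','w3.png')
trayfit(c)
for l in ['step','core','block','paste']:
    for s in env.silhouettes('wrist',l)[:3]:
        m=s['pixels'].astype(np.uint8);k=max(cv2.findContours(m,0,1)[0],key=cv2.contourArea)
        P=cv2.approxPolyDP(k,2.0,True)[:,0]
        q=cap
        print(l,round(s['p'],2),m.sum(),P.tolist())
    for s in env.spot_in('wrist',l)[:3]: print('  ',s['p'],s['at'])
E
```

```text
tray 0.5511408081054687 0.19955545043945314 [139.0105  53.183 ] 11.1214599609375
step 0.93 1642 [[422, 69], [420, 104], [451, 105], [454, 98], [465, 97], [467, 74], [457, 73], [456, 67], [430, 65]]
   0.85 [0.6147, 0.0253, 0.0583]
   0.48 [0.3806, 0.0137, 0.0055]
   0.25 [0.5698, -0.1886, 0.0263]
core 0.74 1238 [[428, 202], [422, 210], [423, 220], [442, 241], [452, 243], [458, 240], [464, 233], [464, 222], [441, 202]]
   0.67 [0.4677, -0.0199, 0.0654]
block 0.96 2089 [[476, 132], [474, 161], [493, 165], [533, 163], [536, 133], [494, 130]]
block 0.94 512 [[639, 187], [620, 205], [639, 233]]
block 0.58 1443 [[257, 133], [254, 144], [258, 169], [285, 170], [291, 160], [290, 131], [268, 129]]
   0.91 [0.5608, -0.0767, 0.0358]
   0.85 [0.5128, 0.1936, 0.0643]
   0.57 [0.52, -0.2926, 0.0139]
paste 0.94 722 [[417, 129], [413, 135], [414, 145], [427, 153], [438, 152], [444, 143], [443, 133], [432, 126]]
   0.69 [0.553, 0.0125, 0.029]
```

```bash
cat >> h.py <<'E'
from scipy.optimize import minimize
def box(x,y,z0,z1):return [[sx*x/2,sy*y/2,z] for sx in(1,-1) for sy in(1,-1) for z in(z0,z1)]
def cyl(r,z0,z1):return [[r*np.cos(t),r*np.sin(t),z] for t in np.linspace(0,2*np.pi,40) for z in(z0,z1)]
SH=dict(step=[box(44,34,0,28),box(26,34,0,62)],core=[cyl(18,0,66)],block=[box(40,34,23,62)],paste=[cyl(17,0,26)])
def iou(c,name,mask,x0,z):
    S=8
    def f(p):
        m=np.zeros((400,640),np.uint8)
        for b in SH[name]:
            P=R.from_euler('z',p[2]).apply(np.array(b)/1000.)+[p[0],p[1],z]
            h=cv2.convexHull(proj(c,P).astype(np.float32))
            cv2.fillConvexPoly(m,(h*2**4).round().astype(np.int32),1,shift=4)
        m=m>0;return -(m&mask).sum()/(m|mask).sum()
    best=None
    for yw in ([0] if name in('core','paste') else x0[2]+np.arange(-.6,.61,.3)):
        r=minimize(f,[x0[0],x0[1],yw],method='Nelder-Mead',options=dict(initial_simplex=np.array([x0[0],x0[1],yw])+np.array([[0,0,0],[.012,0,0],[0,.012,0],[0,0,.25]]),xatol=1e-4,fatol=1e-4))
        if best is None or r.fun<best.fun: best=r
    print(name,best.x.round(4),'iou',-best.fun.round(3));return best.x
E
python3 - <<'E'
from h import *
c=cap('wrist')
def pick(l,x,y,z):
    t=proj(c,[x,y,z])[0];return min(env.silhouettes('wrist',l),key=lambda s:abs(np.argwhere(s['pixels']).mean(0)[::-1]-t).sum())['pixels']
iou(c,'step',pick('step',.62,.01,.04),[.625,.01,.1],0)
iou(c,'core',pick('core',.47,-.03,.04),[.47,-.03,0],0)
iou(c,'paste',pick('paste',.56,.0,.02),[.56,.0,0],0)
b=iou(c,'block',pick('block',.51,.193,.067),[.51,.193,.19],.005)
a=np.array(b[:2])-T[:2];print('block in tray',R.from_euler('z',-T[2]).apply([*a,0])[:2]*1000)
E
```

```text
step [0.6169 0.0177 0.1661] iou 0.924
core [ 0.4614 -0.0264  0.0849] iou 0.938
paste [0.5547 0.0126 0.117 ] iou 0.849
block [0.5109 0.192  0.1735] iou 0.962
block in tray [-41.13868554  -0.93103944]
```

```bash
python3 -c "
from h import *
to(.57,.018,.19,.17)"
```

```text
xyz cm [ 4.39 12.6   9.99] twist 0.023 joint6 1.5384727627020627 yaw 0.1928 t 17.1
```

Call:
{"api": "move_arm", "payload": {"plan": [{"xyz": [1.5,4,3],"twist": 0.023,"fingers": 8.5},{"xyz": [3,8,6],"twist": 0.023,"fingers": 8.5},{"xyz": [4.4,11.5,9],"twist": 0.023,"fingers": 8.5},{"xyz": [4.4,12.6,10],"twist": 0.023,"fingers": 8.5},{"xyz": [4.4,12.6,10],"twist": 0.023,"fingers": 8.5},{"xyz": [4.4,12.6,10],"twist": 0.023,"fingers": 8.5},{"xyz": [4.4,12.6,10],"twist": 0.023,"fingers": 8.5}]}}

```text
time_s: 17.8
tool_pos: [0.5707, 0.0192, 0.192]
orientation: [3.141, -0.003, 0.171]
wrist_force: [0.9, 0.3, -0.0]
gripper_width: 0.0853
grasp_force: 0.0
```

```bash
cat >> h.py <<'E'
def pick(c,l,x,y,z):
    t=proj(c,[x,y,z])[0];return min(env.silhouettes('wrist',l),key=lambda s:abs(np.argwhere(s['pixels']).mean(0)[::-1]-t).sum())['pixels']
E
python3 - <<'E'
from h import *
c=cap('wrist','w4.png')
m=pick(c,'step',.617,.018,.04)
s=iou(c,'step',m,[.617,.018,.17],0)
to(s[0],s[1],.10,s[2]);to(s[0],s[1],.028,s[2])
im=c['pixels'].copy()
for b in SH['step']:
    P=R.from_euler('z',s[2]).apply(np.array(b)/1000.)+[s[0],s[1],0]
    cv2.polylines(im,[cv2.convexHull(proj(c,P).astype(np.float32)).round().astype(int)],True,(0,0,255))
v,u=np.argwhere(m).mean(0).astype(int)
cv2.imwrite('pics/w4c.png',im)
P=[R.from_euler('z',s[2]).apply(np.array(q)/1000)+[s[0],s[1],0] for q in box(26,34,62,62)[::2]];print(proj(c,P),u,v)
E
```

```text
step [0.6169 0.018  0.1645] iou 0.949
xyz cm [4.5  0.91 9.2 ] twist 0.007 joint6 1.343104550982166 yaw 0.1714 t 17.9
xyz cm [ 4.48  0.91 16.4 ] twist 0.007 joint6 1.343104550982166 yaw 0.1714 t 17.9
[[313.48877474 118.02706398]
 [356.80348943 118.37068557]
 [313.49071111 151.08839372]
 [355.79275229 151.39717252]] 334 130
```

Call:
{"api": "move_arm", "payload": {"plan": [{"xyz": [2,0.9,2],"twist": 0.007,"fingers": 8.5},{"xyz": [4.5,0.9,5],"twist": 0.007,"fingers": 8.5},{"xyz": [4.5,0.9,9],"twist": 0.007,"fingers": 8.5},{"xyz": [4.5,0.9,12],"twist": 0.007,"fingers": 8.5},{"xyz": [4.5,0.9,15],"twist": 0.007,"fingers": 8.5},{"xyz": [4.5,0.9,16.4],"twist": 0.007,"fingers": 8.5},{"xyz": [4.5,0.9,16.4],"twist": 0.007,"fingers": 7},{"xyz": [4.5,0.9,16.4],"twist": 0.007,"fingers": 5},{"xyz": [4.5,0.9,16.4],"twist": 0.007,"fingers": 4},{"xyz": [4.5,0.9,16.4],"twist": 0.007,"fingers": 3},{"xyz": [4.5,0.9,16.4],"twist": 0.007,"fingers": 0},{"xyz": [4.5,0.9,16.4],"twist": 0.007,"fingers": 0},{"xyz": [4.5,0.9,16.4],"twist": 0.007,"fingers": 0},{"xyz": [4.5,0.9,16.4],"twist": 0.007,"fingers": 0},{"xyz": [4.5,0.9,16.4],"twist": 0.007,"fingers": 0}]}}

```text
time_s: 19.4
tool_pos: [0.6178, 0.0168, 0.0285]
orientation: [3.141, -0.004, 0.163]
wrist_force: [-1.1, 1.5, 7.4]
gripper_width: 0.0336
grasp_force: 61.3
```

```bash
python3 -c "
from h import *
p=env.observe();print(p['tool_pos'],p['orientation'])
to(*tp(.0025),.25,T[2])"
```

```text
[0.61784021 0.01680532 0.02853646] [ 3.14096261 -0.00407935  0.16282313]
xyz cm [ -3.26 -19.23 -22.17] twist -0.03 joint6 1.3519600718842228 yaw 0.1628 t 19.4
```

Call:
{"api": "move_arm", "payload": {"plan": [{"xyz": [0,0,-2],"twist": 0,"fingers": 0},{"xyz": [0,0,-6],"twist": 0,"fingers": 0},{"xyz": [0,0,-11],"twist": -0.03,"fingers": 0},{"xyz": [-2,-2,-15],"twist": -0.03,"fingers": 0},{"xyz": [-4,-6,-18],"twist": -0.03,"fingers": 0},{"xyz": [-6,-10,-21],"twist": -0.03,"fingers": 0},{"xyz": [-8,-14,-22],"twist": -0.03,"fingers": 0},{"xyz": [-10,-18,-22],"twist": -0.03,"fingers": 0},{"xyz": [-11,-19.2,-22],"twist": -0.03,"fingers": 0},{"xyz": [-11,-19.2,-22],"twist": -0.03,"fingers": 0},{"xyz": [-11,-19.2,-22],"twist": -0.03,"fingers": 0},{"xyz": [-11,-19.2,-22],"twist": -0.03,"fingers": 0}]}}

```text
time_s: 20.6
tool_pos: [0.4767, 0.1874, 0.2456]
orientation: [3.141, 0.0, 0.192]
wrist_force: [-0.2, 0.6, -5.1]
gripper_width: 0.0335
grasp_force: 61.3
```

```bash
cat >> h.py <<'E'
def tray2(p):
    return (R.from_euler('z',-T[2]).apply([p[0]-T[0],p[1]-T[1],0])[:2]*1000).round(1)
E
python3 - <<'E'
from h import *
c=cap('wrist','w5.png');p=env.observe();print(p['tool_pos'],p['orientation'][2])
trayfit(c)
b=iou(c,'block',pick(c,'block',.51,.193,.067),[.51,.193,.19],.005);print(tray2(b))
z=p['tool_pos'][2]-.0285
for s in env.silhouettes('wrist','step')[:2]:
    v,u=np.nonzero(s['pixels']);print(s['p'],len(u),u.min(),u.max(),v.min(),v.max())
M=R.from_euler('xyz',p['orientation'])
for dx in (-.003,0,.003):
  o=M.apply([dx,0,.0285])+p['tool_pos']
  print(dx,proj(c,[o+M.apply([.022,s*.017,-.0]) for s in (1,-1)]).round(1).tolist(),proj(c,[o+M.apply([.022,.017,-.028])]).round(1).tolist())
to(*tp(.0025),.08,T[2])
E
```

```text
[0.47677961 0.18729986 0.2455588 ] 0.1912621939281114
tray 0.551256591796875 0.20066365051269533 [139.03822327  52.06219101] 11.082571029663086
block [0.51   0.1935 0.1765] iou 0.966
[-41.8   0.7]
0.72 958 617 639 119 193
0.6 10697 277 369 198 328
-0.003 [[356.3, 202.3], [291.6, 202.3]] [[362.3, 220.0]]
0 [[356.5, 196.8], [291.4, 196.8]] [[362.5, 213.6]]
0.003 [[356.6, 191.3], [291.3, 191.2]] [[362.7, 207.2]]
xyz cm [ 7.81  0.09 16.55] twist -0.002 joint6 1.654236094533297 yaw 0.1911 t 20.75
```

Call:
{"api": "move_arm", "payload": {"plan": [{"xyz": [3,0,1],"twist": 0,"fingers": 0},{"xyz": [6,0,4],"twist": 0,"fingers": 0},{"xyz": [7.8,0.1,8],"twist": 0,"fingers": 0},{"xyz": [7.8,0.1,12],"twist": 0,"fingers": 0},{"xyz": [7.8,0.1,15.5],"twist": 0,"fingers": 0},{"xyz": [7.8,0.1,15.5],"twist": 0,"fingers": 0},{"xyz": [7.8,0.1,15.5],"twist": 0,"fingers": 0},{"xyz": [7.8,0.1,15.5],"twist": 0,"fingers": 0}]}}

```text
time_s: 21.55
tool_pos: [0.5549, 0.2025, 0.0938]
orientation: [-3.141, -0.004, 0.192]
wrist_force: [0.7, 0.5, -4.1]
gripper_width: 0.033
grasp_force: 61.6
```

```bash
python3 -c "
from h import *
to(*tp(.003),.0335,T[2])"
```

```text
xyz cm [-0.12  0.1   6.03] twist -0.0 joint6 1.6416353334905451 yaw 0.1924 t 21.55
```

Call:
{"api": "move_arm", "payload": {"plan": [{"xyz": [-0.1,0.1,1],"twist": 0,"fingers": 0},{"xyz": [-0.1,0.1,2],"twist": 0,"fingers": 0},{"xyz": [-0.1,0.1,3],"twist": 0,"fingers": 0},{"xyz": [-0.1,0.1,4],"twist": 0,"fingers": 0},{"xyz": [-0.1,0.1,4.8],"twist": 0,"fingers": 0},{"xyz": [-0.1,0.1,5.4],"twist": 0,"fingers": 0},{"xyz": [-0.1,0.1,5.8],"twist": 0,"fingers": 0},{"xyz": [-0.1,0.1,5.9],"twist": 0,"fingers": 0},{"xyz": [-0.1,0.1,5.9],"twist": 0,"fingers": 0}]}}

```text
time_s: 22.45
tool_pos: [0.5523, 0.2013, 0.0336]
orientation: [3.142, 0.0, 0.193]
wrist_force: [-10.5, -2.9, 11.5]
gripper_width: 0.0331
grasp_force: 63.6
```

Call:
{"api": "move_arm", "payload": {"plan": [{"xyz": [0,0,0.1],"twist": 0,"fingers": 0},{"xyz": [0,0,0.15],"twist": 0,"fingers": 0},{"xyz": [0,0,0.15],"twist": 0,"fingers": 0}]}}

```text
time_s: 22.75
tool_pos: [0.5523, 0.2013, 0.0336]
orientation: [3.141, 0.0, 0.193]
wrist_force: [-16.4, -4.2, 24.7]
gripper_width: 0.0333
grasp_force: 65.5
```

Call:
{"api": "move_arm", "payload": {"plan": [{"xyz": [0,0,-0.1],"twist": 0,"fingers": 0},{"xyz": [0,0,-0.1],"twist": 0,"fingers": 4.5},{"xyz": [0,0,-0.1],"twist": 0,"fingers": 6},{"xyz": [0,0,-0.1],"twist": 0,"fingers": 6},{"xyz": [0,0,-1],"twist": 0,"fingers": 6},{"xyz": [0,0,-4],"twist": 0,"fingers": 7},{"xyz": [0,0,-8],"twist": 0,"fingers": 8.5},{"xyz": [-2,0,-12],"twist": 0,"fingers": 8.5},{"xyz": [-4,0,-16],"twist": 0,"fingers": 8.5},{"xyz": [-6,0,-20],"twist": 0,"fingers": 8.5},{"xyz": [-7,0,-23],"twist": 0,"fingers": 8.5},{"xyz": [-7,0,-23],"twist": 0,"fingers": 8.5},{"xyz": [-7,0,-23],"twist": 0,"fingers": 8.5},{"xyz": [-7,0,-23],"twist": 0,"fingers": 8.5}]}}

```text
time_s: 24.15
tool_pos: [0.4832, 0.1876, 0.2593]
orientation: [3.141, 0.002, 0.193]
wrist_force: [0.1, 0.6, -0.4]
gripper_width: 0.0849
grasp_force: 0.0
```

```bash
python3 - <<'E'
from h import *
c=cap('wrist','w6.png')
trayfit(c)
SH['step']=[box(44,34,23,28),box(26,34,23,62)]
b=iou(c,'block',pick(c,'block',.51,.193,.067),[.51,.193,.19],.005);print(tray2(b))
b=iou(c,'step',pick(c,'step',.552,.201,.05),[.552,.201,.19],.005);print(tray2(b))
# vertical-line profile along the tray mid line at riser/foot height
to(.41,-.03,.19,.1)
E
```

```text
tray 0.5510331115722656 0.2005789794921875 [139.06434631  51.98682404] 10.954063415527344
block [0.5104 0.1931 0.195 ] iou 0.958
[-41.5   0.3]
step [0.5529 0.2021 0.1972] iou 0.937
[2.  0.9]
xyz cm [-11.31  19.95   6.91] twist 0.093 joint6 1.649490289408947 yaw 0.1927 t 24.3
```

Call:
{"api": "move_arm", "payload": {"plan": [{"xyz": [-3,4.5,0],"twist": 0,"fingers": 8.5},{"xyz": [-5,9,1],"twist": 0,"fingers": 8.5},{"xyz": [-7,13,3],"twist": 0,"fingers": 8.5},{"xyz": [-9,17,5],"twist": 0,"fingers": 8.5},{"xyz": [-11.3,20,7],"twist": 0,"fingers": 8.5},{"xyz": [-11.3,20,7],"twist": 0,"fingers": 7},{"xyz": [-11.3,20,7],"twist": 0,"fingers": 7},{"xyz": [-11.3,20,7],"twist": 0,"fingers": 7},{"xyz": [-11.3,20,7],"twist": 0,"fingers": 7}]}}

```text
time_s: 25.2
tool_pos: [0.4118, -0.0294, 0.1911]
orientation: [3.141, -0.001, 0.194]
wrist_force: [-0.1, -0.4, -1.3]
gripper_width: 0.0703
grasp_force: 0.0
```

```bash
python3 - <<'E'
from h import *
c=cap('wrist','w7.png');p=env.observe();print(p['tool_pos'])
for s in env.silhouettes('wrist','core'):
    m=s['pixels'];print(s['p'],np.argwhere(m).mean(0)[::-1],c['pixels'][m].mean(0).round())
b=iou(c,'core',pick(c,'core',.462,-.027,.04),[.462,-.027,0],0)
to(b[0],b[1],.028,T[2])
E
```

```text
[ 0.41172221 -0.02935702  0.1910816 ]
0.78 [331.30656039 128.95462906] [219. 220. 217.]
0.68 [416.61857614 179.77934936] [ 32.  35. 147.]
core [ 0.4613 -0.0256  0.1312] iou 0.919
xyz cm [ 4.95  0.58 16.29] twist 0.002 joint6 1.1802539996206867 yaw 0.1945 t 25.35
```

Grey (not red) core confirmed at (0.461, −0.026). Grasping it at the 7 cm opening.

Call:
{"api": "move_arm", "payload": {"plan": [{"xyz": [2,0.6,1],"twist": 0,"fingers": 7},{"xyz": [4.9,0.6,4],"twist": 0,"fingers": 7},{"xyz": [4.9,0.6,8],"twist": 0,"fingers": 7},{"xyz": [4.9,0.6,12],"twist": 0,"fingers": 7},{"xyz": [4.9,0.6,15],"twist": 0,"fingers": 7},{"xyz": [4.9,0.6,16.1],"twist": 0,"fingers": 7},{"xyz": [4.9,0.6,16.1],"twist": 0,"fingers": 6},{"xyz": [4.9,0.6,16.1],"twist": 0,"fingers": 5},{"xyz": [4.9,0.6,16.1],"twist": 0,"fingers": 4},{"xyz": [4.9,0.6,16.1],"twist": 0,"fingers": 3},{"xyz": [4.9,0.6,16.1],"twist": 0,"fingers": 0},{"xyz": [4.9,0.6,16.1],"twist": 0,"fingers": 0},{"xyz": [4.9,0.6,16.1],"twist": 0,"fingers": 0},{"xyz": [4.9,0.6,16.1],"twist": 0,"fingers": 0},{"xyz": [4.9,0.6,16.1],"twist": 0,"fingers": 0}]}}

```text
time_s: 26.85
tool_pos: [0.4621, -0.0269, 0.0318]
orientation: [3.14, -0.004, 0.193]
wrist_force: [-1.3, 1.4, 6.1]
gripper_width: 0.0349
grasp_force: 59.2
```

```bash
python3 -c "
from h import *
p=env.observe();print(p['tool_pos'])
to(.495,.197,.25,T[2])"
```

```text
[ 0.46207988 -0.02685523  0.03178689]
xyz cm [  7.6  -21.32 -21.82] twist 0.0 joint6 1.2087672169165888 yaw 0.1927 t 26.85
```

Call:
{"api": "move_arm", "payload": {"plan": [{"xyz": [0,0,-2],"twist": 0,"fingers": 0},{"xyz": [0,0,-6],"twist": 0,"fingers": 0},{"xyz": [0,0,-11],"twist": 0,"fingers": 0},{"xyz": [1,-3,-15],"twist": 0,"fingers": 0},{"xyz": [2.5,-7,-18],"twist": 0,"fingers": 0},{"xyz": [4,-11,-21],"twist": 0,"fingers": 0},{"xyz": [5.5,-15,-21.8],"twist": 0,"fingers": 0},{"xyz": [7,-19,-21.8],"twist": 0,"fingers": 0},{"xyz": [7.6,-21.3,-21.8],"twist": 0,"fingers": 0},{"xyz": [7.6,-21.3,-21.8],"twist": 0,"fingers": 0},{"xyz": [7.6,-21.3,-21.8],"twist": 0,"fingers": 0},{"xyz": [7.6,-21.3,-21.8],"twist": 0,"fingers": 0}]}}

```text
time_s: 28.05
tool_pos: [0.4938, 0.1961, 0.2476]
orientation: [3.141, 0.0, 0.192]
wrist_force: [0.3, 0.2, -4.2]
gripper_width: 0.0343
grasp_force: 61.2
```

```bash
python3 - <<'E'
from h import *
c=cap('wrist','w8.png');p=env.observe();print(p['tool_pos'],p['orientation'],p['wrist_force'])
for s in env.silhouettes('wrist','core')[:3]:
    v,u=np.nonzero(s['pixels']);print(s['p'],len(u),u.min(),u.max(),v.min(),v.max())
M=R.from_euler('xyz',p['orientation'])
for dx in (-.003,0,.003):
  o=M.apply([dx,0,.0318])+p['tool_pos']
  print(dx,proj(c,[o+M.apply([.018,0,0]),o+M.apply([.018,0,-.066])]).round(1).tolist())
to(*tp(.0445),.09,T[2])
E
```

```text
[0.49393781 0.19594469 0.24757393] [ 3.14129465e+00 -1.00819738e-04  1.91702809e-01] [ 0.3500832  -1.09236903 -3.61428168]
0.79 9867 276 369 204 340
0.78 1910 533 595 245 296
-0.003 [[324.0, 207.7], [324.7, 263.7]]
0 [[324.1, 202.4], [324.7, 255.9]]
0.003 [[324.1, 197.0], [324.7, 248.0]]
xyz cm [10.15  0.59 15.76] twist -0.001 joint6 1.6605549678056348 yaw 0.1914 t 28.15
```

Call:
{"api": "move_arm", "payload": {"plan": [{"xyz": [3,0.2,0],"twist": 0,"fingers": 0},{"xyz": [6,0.4,2],"twist": 0,"fingers": 0},{"xyz": [9,0.6,5],"twist": 0,"fingers": 0},{"xyz": [10.2,0.6,9],"twist": 0,"fingers": 0},{"xyz": [10.2,0.6,13],"twist": 0,"fingers": 0},{"xyz": [10.2,0.6,15.2],"twist": 0,"fingers": 0},{"xyz": [10.2,0.6,15.2],"twist": 0,"fingers": 0},{"xyz": [10.2,0.6,15.2],"twist": 0,"fingers": 0},{"xyz": [10.2,0.6,15.2],"twist": 0,"fingers": 0}]}}

```text
time_s: 29.05
tool_pos: [0.597, 0.2106, 0.0983]
orientation: [-3.141, -0.004, 0.192]
wrist_force: [0.2, -0.1, -3.7]
gripper_width: 0.0347
grasp_force: 61.1
```

```bash
python3 -c "
from h import *
to(*tp(.0454),.0368,T[2])"
```

```text
xyz cm [-0.18  0.09  6.15] twist -0.0 joint6 1.6367620553843063 yaw 0.1923 t 29.05
```

Call:
{"api": "move_arm", "payload": {"plan": [{"xyz": [-0.1,0.09,1],"twist": 0,"fingers": 0},{"xyz": [-0.1,0.09,2],"twist": 0,"fingers": 0},{"xyz": [-0.1,0.09,2.6],"twist": 0,"fingers": 0},{"xyz": [-0.1,0.09,2.6],"twist": 0,"fingers": 0},{"xyz": [-0.1,0.09,2.6],"twist": 0,"fingers": 0}]}}

```text
time_s: 29.55
tool_pos: [0.5941, 0.2095, 0.0689]
orientation: [3.142, 0.001, 0.193]
wrist_force: [0.7, -0.0, -3.5]
gripper_width: 0.0345
grasp_force: 61.1
```

```bash
python3 -c "
from h import *
print(env.observe()['tool_pos'])
to(*tp(.0454),.0368,T[2])"
```

```text
[0.59405651 0.20948311 0.06893497]
xyz cm [0.16 0.03 3.21] twist 0.0 joint6 1.6355145773899258 yaw 0.1929 t 29.55
```

Call:
{"api": "move_arm", "payload": {"plan": [{"xyz": [0.15,0,0.6],"twist": 0,"fingers": 0},{"xyz": [0.15,0,1.2],"twist": 0,"fingers": 0},{"xyz": [0.15,0,1.8],"twist": 0,"fingers": 0},{"xyz": [0.15,0,2.3],"twist": 0,"fingers": 0},{"xyz": [0.15,0,2.7],"twist": 0,"fingers": 0},{"xyz": [0.15,0,2.9],"twist": 0,"fingers": 0},{"xyz": [0.15,0,2.9],"twist": 0,"fingers": 0},{"xyz": [0.15,0,2.9],"twist": 0,"fingers": 0}]}}

```text
time_s: 30.35
tool_pos: [0.596, 0.2099, 0.0406]
orientation: [-3.142, -0.0, 0.193]
wrist_force: [1.1, 0.7, -4.4]
gripper_width: 0.0349
grasp_force: 61.1
```

Call:
{"api": "move_arm", "payload": {"plan": [{"xyz": [0,0,0.15],"twist": 0,"fingers": 0},{"xyz": [0,0,0.3],"twist": 0,"fingers": 0},{"xyz": [0,0,0.4],"twist": 0,"fingers": 0},{"xyz": [0,0,0.4],"twist": 0,"fingers": 0}]}}

```text
time_s: 30.75
tool_pos: [0.5961, 0.2099, 0.0369]
orientation: [-3.142, -0.0, 0.193]
wrist_force: [-1.9, -0.9, -0.2]
gripper_width: 0.0346
grasp_force: 61.9
```

On the floor (height and load agree). Releasing and backing off to look.

Call:
{"api": "move_arm", "payload": {"plan": [{"xyz": [0,0,0.03],"twist": 0,"fingers": 0},{"xyz": [0,0,0],"twist": 0,"fingers": 4.5},{"xyz": [0,0,0],"twist": 0,"fingers": 6},{"xyz": [0,0,0],"twist": 0,"fingers": 6},{"xyz": [0,0,-1],"twist": 0,"fingers": 6},{"xyz": [0,0,-4],"twist": 0,"fingers": 7},{"xyz": [0,0,-8],"twist": 0,"fingers": 8.5},{"xyz": [-4,0,-12],"twist": 0,"fingers": 8.5},{"xyz": [-8,0,-16],"twist": 0,"fingers": 8.5},{"xyz": [-11,0,-19],"twist": 0,"fingers": 8.5},{"xyz": [-11,0,-19],"twist": 0,"fingers": 8.5},{"xyz": [-11,0,-19],"twist": 0,"fingers": 8.5},{"xyz": [-11,0,-19],"twist": 0,"fingers": 8.5}]}}

```text
time_s: 32.05
tool_pos: [0.488, 0.1887, 0.2259]
orientation: [3.142, 0.0, 0.193]
wrist_force: [0.1, 0.5, -0.5]
gripper_width: 0.085
grasp_force: 0.0
```

```bash
python3 - <<'E'
from h import *
c=cap('wrist','w9.png');s=cap('side')
u,v=proj(c,[T[0],T[1],.03])[0].astype(int);print(u,v)
a=cv2.resize(c['pixels'][max(0,v-75):v+75,u-100:u+100],(800,600))[:, :]
u2,v2=proj(s,[T[0],T[1],.03])[0].astype(int)
b=cv2.resize(s['pixels'][v2-38:v2+37,u2-50:u2+50],(400,300),interpolation=cv2.INTER_CUBIC)
a=cv2.resize(a,(400,300))
cv2.imwrite('pics/fin.png',cv2.hconcat([a,b]))
print(env.observe()['tool_pos'])
E
```

```text
323 108
[0.48768449 0.18851849 0.22460113]
```

View pics/fin.png

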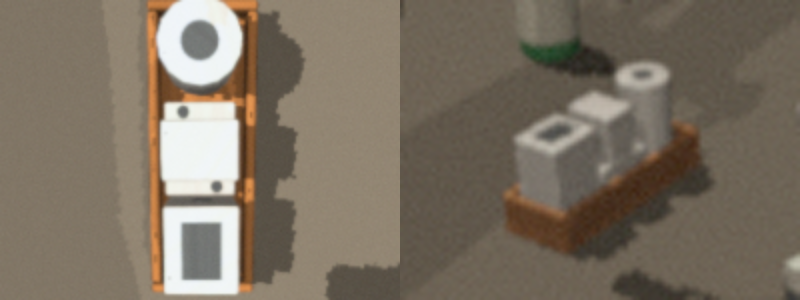

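The final picture shows core, step and block in one row in the tray. All three are upright, seated inside the walls, with the pocket mark up. Handing in.

```bash
python3 -c "
from h import *
print(env.close_job())"
```

```text
the job is handed in; nothing more can be done
None
```

The block, step and core are standing upright in one row in the tray, pocket-marked end up, and the job was handed in at about 32 s of the 64 s; no verdict came back.

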